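Start the hold-down screw of the drive dock

TASK

Push the blue drive sled by its orange post along the dock's rails, under the bridge, until it is fully home against its stop. Then take the red handle of the crank and turn the hold-down screw backward (counter-clockwise seen from above) until you feel or see it drop into its thread, and turn it forward (clockwise) one full turn from there. Finish with the gripper still holding the red handle, the screw at rest and started, not wound down further; leave the other things on the desk alone.

Things in the scene. Friction and masses are not known exactly. Their poses are not given: they have to be found in the camera images.
- dock: Fixed drive dock: dark steel base plate 340 x 170 x 8 mm, two rails, and a grey bridge across it (underside 60, top 70 mm up) carrying a steel threaded boss. Origin: at desk level under the screw's axis; x is the way the sled slides in, z up. Plate: x -260 to +80 mm, y +-85 mm. Bridge: x -28 to +28 mm.
- screw_axis (a point): Point on the screw's vertical axis, 92 mm up, at the steel boss's rim (52 mm across, 90 mm up). A yellow stripe on the boss marks where its thread begins, up to 0.5 rad either side of the dock's x axis: the screw drops as the crank's arm (white line) passes the stripe going backward.
- sled_handle (a point): Middle of the orange upright round post on the blue sled, 18 mm across, from 13 to 65 mm up; this point is 42 mm up. It stands on the dock's x axis, 33 mm before the drive's front face, and moves only along that axis; with the sled home it is 135 mm from the screw's axis. The drive is 147 x 102 x 26 mm, its top 39 mm up.
- sled (a joint): How far the sled is in, m: 0 fully out, 0.120 fully home (hard stop). It starts 50 to 110 mm short of home and stays where it is left; sliding takes about 2 N.
- spinner: Red crank handle: upright cylinder 20 mm across, 36 mm tall, origin at its centre, about 147 mm up. It turns freely on the crank's vertical pin and floats on a very soft spring, 10 mm down and 18 mm up from rest: hold it firmly at one height, hand unturned, while the screw turns, drops and sinks. It circles at 45 mm radius. Pin cap: top at most 191 mm up; crank arm under it: top at most 116 mm up.
- screw_turn (a joint): Turn of the screw, rad; grows clockwise seen from above (forward, screwing in). At 0 the crank arm points along the dock's x axis. It starts at 1.0 to 2.2; going backward the drop comes somewhere between +0.5 and -0.5. Little friction, about 1 N at the handle; it stays where it is left. One turn is 6.28.
- screw (a joint): How far the screw has sunk, m. Before the drop its tooth rides on top of the thread, at 0 to 0.003, rising towards 0 as it is turned backward; at the thread's start it falls by its own weight by one pitch, to about 0.007. Turned forward from there it sinks 0.007 a turn: after one full turn it stands at about 0.014.
- mouse_mid (a point): Middle of a black computer mouse, 105 x 60 x 33 mm; leave alone.
- mug_mid (a point): Middle of a blue mug, 80 mm across, 90 mm tall; leave alone.
- screwdriver_grip (a point): Handle of a screwdriver lying on the desk; leave alone.
- screw_tray_mid (a point): Middle of a grey tray with three compartments, 90 x 130 x 22 mm; leave alone.
- spare_drive_mid (a point): Middle of a spare hard drive with a white label, 147 x 102 x 26 mm; leave alone.
- ram_stick_mid (a point): Middle of a green memory module, 133 x 31 x 7 mm; leave alone.

How it is judged:
By the outcome, as a careful person would: the job done as asked, in the order asked, and still so for the second after the job is handed in, while the arm keeps its last pose, push and grip.
It also fails if it takes over 61 s, if anything falls off the work surface, if the arm or the gripper's body presses on something with over 40 N, if the wrist force passes 120 N, or if a joint passes its speed limit or range.

ROBOT

A 6-joint arm with a two-finger parallel gripper is mounted at the origin on the work surface. World frame = base frame: x ahead of the robot, y to its left, z up, the work surface at z = 0. Lengths are in mm, angles in rad, forces in N, time in s.
With the tool pointing down it reaches from about 325 to 925 mm from the base axis. Payload 3.1 kg.
Tool frame: the origin (TCP) lies at the centre of the arm's flange, where the gripper is bolted on; the fingertips stand 173 mm ahead of it and the grasp point (between the pads) lies 155 mm ahead of it; z points along the fingers, y is the line along which they close (so a half turn about z gives the same grasp; the last joint's range is limited). The gripper opens to 85 mm and grips with 20 to 120 N. Pads are 22 mm wide; open, the fingers measure 114 mm over their backs; the gripper's body (76 mm by 85 mm) begins 54 mm behind the grasp point. The pads swing forward as they close: fully open they stand 13 mm farther back than shut.
Start: joints at [1.095, 0.217, 1.613, -0, 1.311, -0.112], TCP at [222.376, 584.115, 404.7] pointing down, gripper open.
Joint ranges: [-2.75, 2.75], [-0.78, 2.1], [0.31, 2.55], [-1.13, 4.27], [0.13, 2.63], [-2.58, 2.58]. Speed limits (rad/s): [2.79, 2.79, 3.14, 3.14, 3.14, 3.14].

INTERFACE

Orientations are given as [roll, pitch, yaw] about the fixed x, y, z axes, in that order (R = Rz(yaw) Ry(pitch) Rx(roll)).
In Python, from rig import robot, grab_frame gives the robot as it stands. The module is installed in compiled form; this text tells all that it offers. Calls block until the motion is done:
- robot.movep(position, orientation): joint-space move of the TCP to a pose.
- robot.move_l(position, frame=None, feed=150): straight line of the TCP; frame=None keeps the orientation; feed is the mean speed in mm/s.
- robot.movej(angles): joint-space move.
- robot.open_jaws() and robot.grasp(): open the fingers fully, or close them until they stop; the grip force is fixed at half the most.
- robot.pause(seconds).
- robot.solve_ik(position, orientation): joint angles nearest the present ones, or None.
- grab_frame(name): name is "scene" or "top" or "wrist"; returns a dict with "pixels" (420x560x3 uint8, red, green, blue), "K" (3x3 intrinsics, pixels), "dist" ([k1, k2, p1, p2, k3] as OpenCV has them; the pictures are not rectified), "R" (3x3) and "t" (3): a world point X has camera coordinates R X + t. Camera axes: x right, y down, z forward; pixel columns grow to the right and rows downward; lengths in mm; the calibration is good to about 2 mm. A picture is of the moment at which its call begins. There is no depth.
A pose or a line that the arm cannot do raises robot.MotionError and nothing moves.
- robot.hand_in(): hands the job in; it is judged then, once.
Readings, each from a call of its own:
- robot.get_time(): time.
- robot.get_qpos(): joint angles.
- robot.get_qvel(): joint speeds.
- robot.get_effort(): joint torques, N m.
- robot.get_eef_pos(): TCP position.
- robot.get_ee_rot(): TCP orientation.
- robot.get_force(): force on the tool from outside, world axes, zero at the start.
- robot.get_torque(): the same for the moment, N m.
- robot.get_finger_gap(): opening from 0.0 (shut) to 1.0 (fully open).
- robot.get_finger_force(): force on a finger pad.
Only numpy, scipy, OpenCV 4.12 (cv2) and the standard library are available. Lean on these libraries where they do the work, as an engineer would, in place of code of your own. Each camera call takes 0.05 s, during which the arm holds its last target. There are 200 camera calls.

## Working session

There is one attempt and no reset: what is moved stays moved. The work goes in short steps, each a Python script; the robot and the scene stay as the last script left them, time stands still between calls to the robot, and variables do not carry over. Pictures are saved under pics/ and viewed, at most 10 in all, crops included, and the job is handed in when it is done.

```bash
mkdir -p pics; python3 - <<'E'
from rig import robot, grab_frame
import cv2, numpy as np, pickle
d={}
for n in("scene","top"):
    f=grab_frame(n); d[n]=f; cv2.imwrite(f"pics/{n}0.png",f["pixels"][:,:,::-1])
    print(n,f["K"].round(1).tolist(),f["dist"],f["R"].round(3).tolist(),f["t"])
pickle.dump(d,open("f0.pkl","wb"))
print(robot.get_time(),robot.get_ee_rot(),robot.get_finger_gap())
E
```

```text
scene [[456.3, 0.0, 281.8], [0.0, 456.3, 211.3], [0.0, 0.0, 1.0]] [0.01457832 0.         0.         0.         0.        ] [[-0.232, 0.973, -0.012], [0.558, 0.123, -0.821], [-0.797, -0.197, -0.571]] [ 136.64492444 -204.23477717 1630.72433993]
top [[516.6, 0.0, 282.8], [0.0, 516.6, 213.1], [0.0, 0.0, 1.0]] [-0.04704004  0.          0.          0.          0.        ] [[-0.009, -1.0, -0.0], [-0.976, 0.009, -0.219], [0.219, -0.002, -0.976]] [  17.01006152  544.69044774 1461.78679354]
0.1 [-3.13940225e+00 -2.82740887e-04  2.77779921e+00] 0.998965645163513
```

View pics/scene0.png

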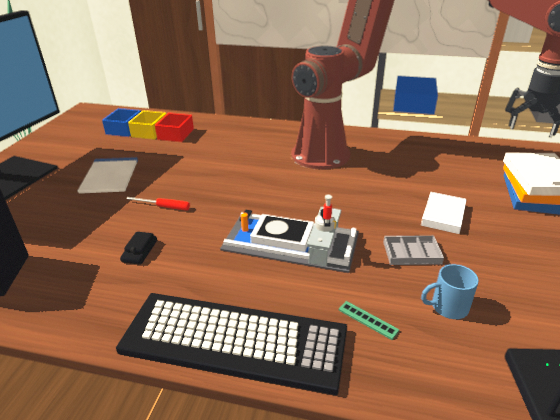

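View pics/top0.png

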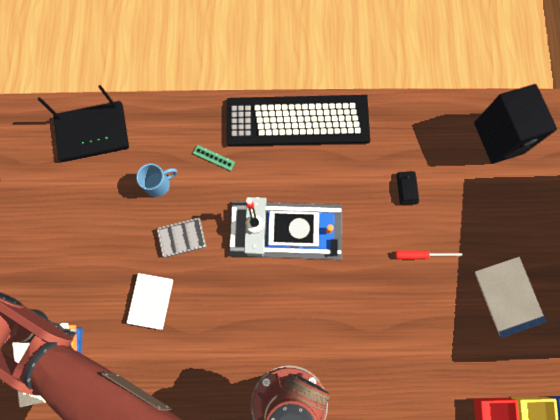

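The scene view shows the orange post at (244,222), the red handle at (327,212) and the bridge around (322,240). In the top view the post is at (330,229), the handle at (250,203), the boss near (254,222), and the plate spans cols 230–342, rows 203–259. Dock +x is roughly world +y.

```bash
cat > h.py <<'E'
import cv2, numpy as np
def und(f,uv):
    return cv2.undistortPoints(np.array(uv,float).reshape(-1,1,2),f["K"],np.array(f["dist"],float)).reshape(-1,2)
def ray(f,uv):
    p=und(f,[uv])[0]; R=np.array(f["R"]); return -R.T@np.array(f["t"]), R.T@np.array([p[0],p[1],1.])
def onz(f,uv,z):
    c,d=ray(f,uv); return c+d*(z-c[2])/d[2]
def tri(f,a,g,b):
    P=[np.c_[np.array(q["R"]),np.array(q["t"])] for q in(f,g)]
    X=cv2.triangulatePoints(P[0],P[1],und(f,[a]).T,und(g,[b]).T)[:,0]; return X[:3]/X[3]
def proj(f,X):
    return cv2.projectPoints(np.array(X,float).reshape(-1,1,3),cv2.Rodrigues(np.array(f["R"]))[0],np.array(f["t"],float),f["K"],np.array(f["dist"],float))[0].reshape(-1,2)
def blobs(f,lo,hi,box=(0,0,560,420),amin=8):
    h=cv2.cvtColor(f["pixels"],cv2.COLOR_RGB2HSV); m=cv2.inRange(h,np.array(lo),np.array(hi))
    x0,y0,x1,y1=box; k=np.zeros_like(m); k[y0:y1,x0:x1]=m[y0:y1,x0:x1]
    n,_,s,c=cv2.connectedComponentsWithStats(k)
    return sorted([(int(s[i,4]),c[i].round(1).tolist(),s[i,:4].tolist()) for i in range(1,n) if s[i,4]>=amin],reverse=True)
ORANGE=((9,170,120),(20,255,255)); RED=((0,190,120),(5,255,255))
E
python3 - <<'E'
from h import *; import pickle
d=pickle.load(open("f0.pkl","rb")); s,t=d["scene"],d["top"]
bs=(220,185,365,270); bt=(225,190,350,265)
for n,c in(("or",ORANGE),("red",RED)):
    a=blobs(s,*c,bs,4); b=blobs(t,*c,bt,4); print(n,a[:3],b[:3])
    X=tri(s,a[0][1],t,b[0][1]); print(X.round(1))
for uv in((230,203),(342,203),(342,259),(230,259)): print(onz(t,uv,8).round(0))
cv2.imwrite("pics/crop.png",np.hstack([cv2.resize(t["pixels"][190:270,220:350,::-1],None,fx=3,fy=3,interpolation=2),cv2.resize(s["pixels"][190:270,230:360,::-1],None,fx=3,fy=3,interpolation=2)]))
from rig import robot
w=__import__("rig").grab_frame("wrist"); C=-w["R"].T@w["t"]; import scipy.spatial.transform as T
Rt=T.Rotation.from_euler("xyz",robot.get_ee_rot()).as_matrix()
print("cam in tool",(Rt.T@(C-robot.get_eef_pos())).round(1),(w["R"]@Rt).round(3).tolist(),w["K"][0])
E
```

```text
or [(101, [244.3, 221.8], [241, 212, 7, 19])] [(12, [328.3, 229.9], [327, 228, 4, 4])]
[ 498.2 -124.2   36.2]
red [(101, [326.7, 211.9], [323, 204, 9, 15])] [(15, [249.7, 205.8], [247, 204, 6, 4])]
[549.3 103.9 138.3]
[590. 174.   8.]
[ 587. -170.    8.]
[ 414. -164.    8.]
[417. 171.   8.]
cam in tool [70.2 -0.6 30.9] [[0.0, 1.0, 0.001], [-0.959, 0.001, -0.283], [-0.283, -0.001, 0.959]] [313.16804878   0.         277.30179304]
```

View pics/crop.png

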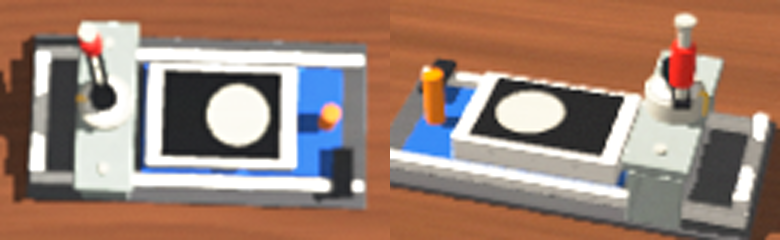

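```bash
python3 - <<'E'
from h import *; from rig import robot, grab_frame; import pickle
# camera sits tool +x 70; yaw chosen so tool y (closing) lies along world x (dock y)
from itertools import product
for yaw in (np.pi/2,-np.pi/2):
    print(yaw, robot.solve_ik([500,-160,420],[np.pi,0,yaw]), robot.solve_ik([550,104,300],[np.pi,0,yaw]))
E
```

```text
1.5707963267948966 [-0.44344064 -0.01049105  1.83187121  0.          1.3202125  -0.44344064] [ 6.14994659e-02  1.93201701e-01  1.85191851e+00 -4.44089210e-16
  1.09647244e+00  6.14994659e-02]
-1.5707963267948966 None None
```

The black block sits at the sled's rear, near (334,247) in top, toward the base from the post. The yellow stripe is on the boss's dock +x side. Next, a single closer wrist view of the whole dock.

```bash
python3 - <<'E'
from h import *; from rig import robot, grab_frame; import pickle
robot.movep([505,-10,450],[np.pi,0,np.pi/2]); 
f=grab_frame("wrist"); pickle.dump(f,open("w1.pkl","wb")); print(robot.get_time(),robot.get_eef_pos())
cv2.imwrite("pics/w1.png",f["pixels"][:,:,::-1])
o=blobs(f,*ORANGE)[:2]; r=blobs(f,*RED)[:2]; print(o,r)
d=pickle.load(open("f0.pkl","rb"))
print(tri(f,o[0][1],d["scene"],[244.3,221.8]).round(1),tri(f,r[0][1],d["scene"],[326.7,211.9]).round(1))
E
```

```text
2.55 [505.07308713  -9.29508906 449.92384282]
[(87845, [220.6, 168.9], [0, 0, 560, 372]), (1000, [101.8, 403.6], [76, 381, 53, 39])] [(375, [334.3, 72.4], [324, 54, 29, 30])]
[479.6 -60.1  39.6] [553.3 102.1 140.7]
```

View pics/w1.png

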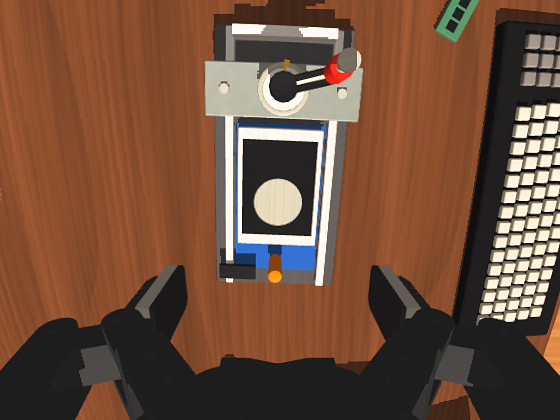

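The wrist view shows the post top at (275,277), the boss centre near (283,88), the stripe at (286,63), the pin cap at (350,58), and the black block over cols 219–256, rows 250–278.

```bash
python3 - <<'E'
from h import *; import pickle
f=pickle.load(open("w1.pkl","rb")); s=pickle.load(open("f0.pkl","rb"))["scene"]
post=onz(f,(275,276.5),65); ax=onz(f,(282.5,88.5),91); mid=onz(f,(282.5,90.5),70); cap=onz(f,(350,59),189)
print("post",post,"axis",ax,"bolts",mid,onz(f,(223,88),70),onz(f,(342,93),70),"cap",cap)
v=ax-post; print("len",np.hypot(*v[:2]),"yaw",np.degrees(np.arctan2(v[1],v[0])))
st=onz(f,(286,63),90)-ax; print("stripe",st,np.hypot(*st[:2]))
h=cap-ax; print("handle",h, np.hypot(*h[:2]))
h=onz(f,(334.3,72.4),142)-ax; print("handle",h, np.hypot(*h[:2]))
for uv in((219,28),(355,30),(218,282),(332,285)): print("plate",onz(f,uv,8))
b=tri(f,(237,264),s,(247,212)); print("block",b)
E
```

```text
post [ 503.70749824 -126.78641282   65.        ] axis [511.43639735  92.5307872   91.        ] bolts [511.76019134  92.50413549  70.        ] [449.14188751  95.18318622  70.        ] [574.65933842  90.43704021  70.        ] cap [555.87960667 102.88491613 189.        ]
len 219.45334380103742 yaw 87.98168991683744
stripe [ 3.30168925 23.82467046 -1.        ] 24.05236110402221
handle [44.44320932 10.35412894 98.        ] 45.633396111683865
handle [41.99874952  8.18517892 51.        ] 42.788925150054965
plate [436.57225246 169.8266351    8.        ]
plate [599.1127572  168.21515343   8.        ]
plate [ 419.20139851 -166.56547977    8.        ]
plate [ 587.49715048 -171.21061237    8.        ]
block [ 452.02371114 -128.74301207   34.34259372]
```

```bash
cat > g.py <<'E'
import numpy as np
YAW=np.radians(87.9); u=np.array([np.cos(YAW),np.sin(YAW)]); AX=np.array([511.5,92.5]); OR=[np.pi,0,YAW]
E
python3 - <<'E'
from h import *; from g import *; from rig import robot, grab_frame; import pickle
robot.grasp()
P=lambda s,z:[*(AX+s*u),z]
robot.movep(P(-262,300),OR); robot.move_l(P(-262,210),feed=150); f0=robot.get_force(); print(f0,robot.get_time())
robot.move_l(P(-168,210),feed=80); print((robot.get_force()-f0).round(1),robot.get_eef_pos())
s=-168
while s<-144:
    s+=2; robot.move_l(P(s,210),feed=30); F=robot.get_force()-f0; print(s,F.round(1))
    if F[:2]@u<-12: break
print(robot.get_eef_pos(),robot.get_time())
f=grab_frame("wrist"); pickle.dump(f,open("w2.pkl","wb")); cv2.imwrite("pics/w2.png",f["pixels"][:,:,::-1])
E
```

```text
[ 0.5125878  -0.62289189  0.86819775] 4.95
[-0.8  1.4 -0.9] [504.6350573  -75.18486141 209.27460205]
-166 [-2.2 -0.2 -1.1]
-164 [-0.7 -0.7 -1.9]
-162 [-1.1  0.9 -1.7]
-160 [-0.6 -0.3 -0.8]
-158 [-1.2 -0.9 -1.2]
-156 [-1.2 -0.1 -0.9]
-154 [-1.1 -0.5 -0.7]
-152 [-0.9 -6.  -0.8]
-150 [ -3.2 -11.7  -1.1]
-148 [ -3.8 -18.3  -3.1]
[506.15268289 -58.99493319 210.27509589] 8.775
```

```bash
python3 - <<'E'
from h import *; from g import *; from rig import robot, grab_frame; import pickle
P=lambda s,z:[*(AX+s*u),z]
robot.move_l(P(-175,210)); robot.move_l(P(-175,330),feed=200); robot.open_jaws()
robot.movep(P(-60,400),OR)
f=grab_frame("wrist"); pickle.dump(f,open("w3.pkl","wb")); cv2.imwrite("pics/w3.png",f["pixels"][:,:,::-1]); print(robot.get_time(),blobs(f,*RED)[:2])
E
```

```text
11.3417 [(422, [333.3, 119.0], [323, 104, 27, 30])]
```

View pics/w3.png

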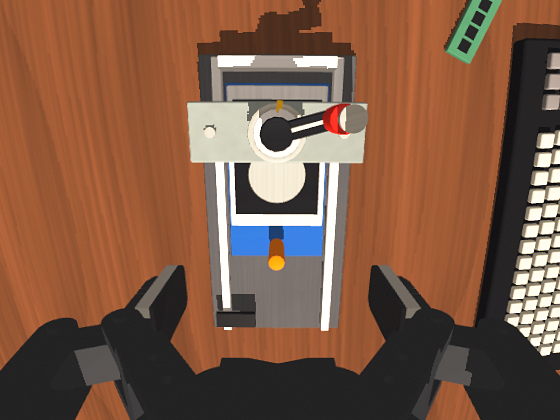

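The sled has moved in under the bridge and the black block is fixed. Post top is at (277,262), boss centre (276.5,133), stripe (279,105), cap (353,118).

```bash
python3 - <<'E'
from h import *; from g import *; import pickle
f=pickle.load(open("w3.pkl","rb"))
post=onz(f,(277,262),65); ax=onz(f,(276.5,133),90); cap=onz(f,(353,118.5),189); st=onz(f,(279,105),90); h=onz(f,(333.3,119),144)
print("post",post,"ax",ax,"len",(ax-post)[:2]@u,"cap",cap,np.hypot(*(cap-ax)[:2]),"h",h)
for n,p in(("stripe",st),("cap",cap)): d=p-ax; print(n,np.hypot(*d[:2]),"turn",YAW-np.arctan2(d[1],d[0]))
from rig import robot
for a in np.arange(0,360,30):
    p=AX+45*np.array([np.cos(np.radians(a)),np.sin(np.radians(a))]); q=robot.solve_ik([*p,302],OR); print(a,None if q is None else np.round(q,2))
E
```

```text
post [507.56149952 -41.56996374  65.        ] ax [511.92172148  92.53091256  90.        ] len 134.17058802903793 cap [555.05694367 102.8981009  189.        ] 44.36356598652472 h [551.82211984 102.83452401 144.        ]
stripe 23.372161841964633 turn 0.09000831384008645
cap 44.36356598652472 turn 1.2982764608839144
0 [ 0.04  0.2   1.84 -0.    1.1   0.08]
30 [ 0.08  0.2   1.84 -0.    1.1   0.12]
60 [ 0.11  0.17  1.87 -0.    1.1   0.15]
90 [ 0.13  0.13  1.92 -0.    1.09  0.17]
120 [ 0.12  0.08  1.97 -0.    1.09  0.16]
150 [ 0.09  0.04  2.02 -0.    1.08  0.13]
180 [ 0.05  0.01  2.04 -0.    1.08  0.08]
210 [ 0.    0.02  2.04 -0.    1.08  0.04]
240 [-0.03  0.05  2.01 -0.    1.08  0.  ]
270 [-0.04  0.1   1.96 -0.    1.09 -0.01]
300 [-0.03  0.14  1.9  -0.    1.09  0.01]
330 [ 0.    0.18  1.86 -0.    1.1   0.04]
```

```bash
cat >> g.py <<'E'
AX=np.array([511.7,92.5]); Z=301.
def H(t,r=45.,z=Z): a=YAW-t; return [AX[0]+r*np.cos(a),AX[1]+r*np.sin(a),z]
E
python3 - <<'E'
from h import *; from g import *; from rig import robot, grab_frame; import pickle
t=1.298; robot.movep(H(t,z=400),OR); robot.move_l(H(t),feed=120); f0=robot.get_force(); print(f0.round(1),robot.get_eef_pos(),H(t))
robot.grasp(); print((robot.get_force()-f0).round(1),robot.get_eef_pos(),robot.get_finger_gap(),robot.get_finger_force(),robot.get_time())
d={n:grab_frame(n) for n in("wrist","scene")}; pickle.dump((d,f0),open("w4.pkl","wb"))
s=cv2.resize(d["scene"]["pixels"][150:270,260:400],None,fx=3.5,fy=3.5,interpolation=2)
im=np.hstack([d["wrist"]["pixels"][:,100:460][:, :310],cv2.resize(s,(490,420))]); cv2.imwrite("pics/w4.png",im[:,:,::-1])
E
```

```text
[-0.2 -0.1  0.5] [555.94204149 102.88741676 301.98139353] [np.float64(555.4511256256582), np.float64(103.0280105664782), 301.0]
[-2.6 -1.2 -0.5] [554.86299167 103.04413589 300.48771029] 0.2215565952461324 58.501421213150024 13.3667
```

View pics/w4.png

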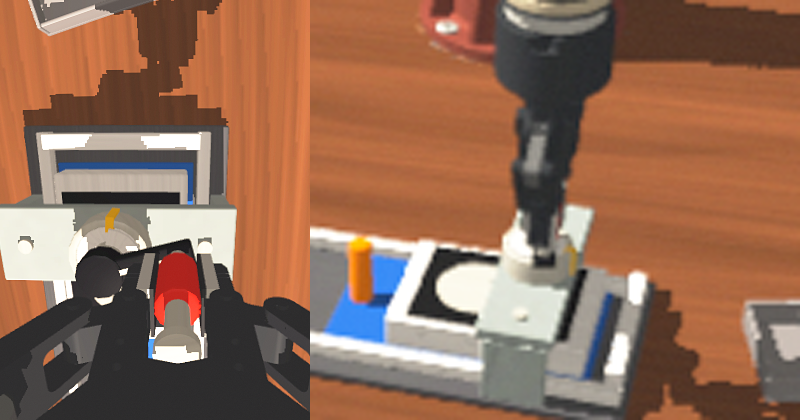

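The gripper holds the red handle (gap ≈ 19 mm). The wrist camera sees the handle at (278,288), the pin cap below it near (278,335) and the stripe at (212,218). The cap sits coaxial with the held handle, so its image will shift only when the screw sinks.

```bash
python3 - <<'E'
from h import *; from g import *; from rig import robot, grab_frame; import pickle
f0=pickle.load(open("w4.pkl","rb"))[1]; fr=[]
for t in [1.15,1.0,.85,.7,.55,.45,.35,.25,.15,.05,-.05,-.12]:
    robot.move_l(H(t),feed=40); F=robot.get_force()-f0
    a=YAW-t; n=np.array([np.cos(a),np.sin(a)]); print(t,"rad %.1f tan %.1f z %.1f"%(F[:2]@n,F[0]*-n[1]+F[1]*n[0],F[2]),robot.get_eef_pos().round(1))
    if t<.5 or t==1.0: fr.append(grab_frame("wrist")["pixels"])
print(robot.get_time(),robot.get_finger_gap()); pickle.dump(fr,open("fr5.pkl","wb"))
c=[cv2.resize(x[190:380,215:345],None,fx=1.5,fy=1.5) for x in fr]; c=c[:8]
im=np.vstack([np.hstack(c[:4]),np.hstack(c[4:8])]); cv2.imwrite("pics/m5.png",im[:,:,::-1]); print(len(fr),im.shape)
E
```

```text
1.15 rad -4.7 tan 0.3 z -0.5 [552.9 109.6 300.6]
1.0 rad -4.8 tan 0.3 z -0.9 [550.1 115.5 300.7]
0.85 rad -5.9 tan -0.0 z -1.5 [546.5 120.8 300.9]
0.7 rad -5.1 tan 0.2 z -0.4 [542.1 125.6 301.1]
0.55 rad -3.8 tan -0.2 z -0.5 [536.9 129.8 301.2]
0.45 rad -4.3 tan -0.7 z -0.5 [533.1 132.3 301.3]
0.35 rad -2.0 tan -0.3 z -0.3 [528.7 134.5 301.2]
0.25 rad -1.3 tan -0.4 z -0.3 [524.3 136.1 301.1]
0.15 rad 0.2 tan -0.6 z -1.3 [519.9 137.2 301.1]
0.05 rad 3.9 tan -1.0 z -1.1 [515.3 137.8 301. ]
-0.05 rad 6.1 tan 2.1 z -0.3 [510.1 138.  300.4]
-0.12 rad 5.2 tan 0.2 z -0.9 [507.2 137.9 300.5]
17.25 0.21775573797969386
8 (570, 780, 3)
```

View pics/m5.png

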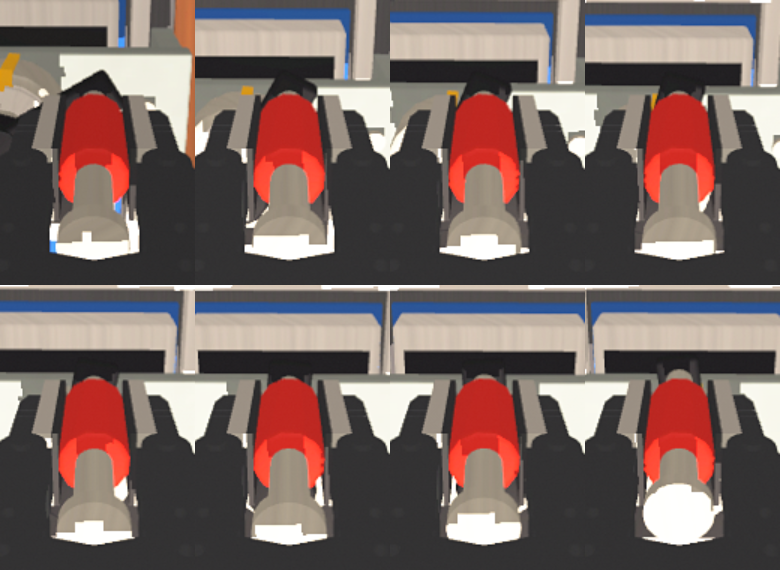

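The first seven frames show the cap unchanged. In the eighth, at −0.12, the cap has fallen by several mm, so the drop came between about −0.05 and −0.12, close to the stripe. The radial forces put the axis about 1.6 mm off, so I correct the centre and turn forward.

```bash
echo 'AX=np.array([510.2,94.0])' >> g.py; python3 - <<'E'
from h import *; from g import *; from rig import robot, grab_frame; import pickle
f0=pickle.load(open("w4.pkl","rb"))[1]; fr=[]; END=-.07+2*np.pi
for i,t in enumerate(np.append(np.arange(-.1,END-.1,.25),END)):
    robot.move_l(H(t),feed=45); F=robot.get_force()-f0
    a=YAW-t; n=np.array([np.cos(a),np.sin(a)]); R,T=F[:2]@n,F[0]*-n[1]+F[1]*n[0]
    if i%3==0 or t==END: print("%.2f rad %.1f tan %.1f z %.1f"%(t,R,T,F[2]),robot.get_time())
    if i%9==0: fr.append(grab_frame("wrist")["pixels"])
    if np.linalg.norm(F)>22: print("STOP",t,F); break
robot.pause(.3); fr.append(grab_frame("wrist")["pixels"])
p=robot.get_eef_pos(); print("turn mod",YAW-np.arctan2(p[1]-AX[1],p[0]-AX[0]),p,robot.get_time(),robot.get_finger_gap())
c=[cv2.resize(x[190:380,215:345],None,fx=1.5,fy=1.5) for x in fr[-4:]]
cv2.imwrite("pics/m6.png",np.hstack(c)[:,:,::-1])
E
```

```text
-0.10 rad -0.4 tan 0.6 z -0.3 17.5
0.65 rad -3.5 tan -0.5 z 0.1 18.75
1.40 rad -1.7 tan -1.0 z -0.7 19.95
2.15 rad 1.9 tan -0.9 z -0.4 21.15
2.90 rad 6.0 tan 0.1 z -0.5 22.4
3.65 rad 4.1 tan -1.2 z -1.1 23.6
4.40 rad 2.0 tan 0.5 z -1.3 24.8
5.15 rad -0.8 tan -0.2 z -1.4 26.05
5.90 rad -5.7 tan -0.6 z -0.7 27.25
6.21 rad -4.9 tan -1.5 z -1.2 27.7083
turn mod -0.06392992789035268 [508.9810783  138.67405039 300.76792036] 28.0583 0.21504666897419109
```

View pics/m6.png

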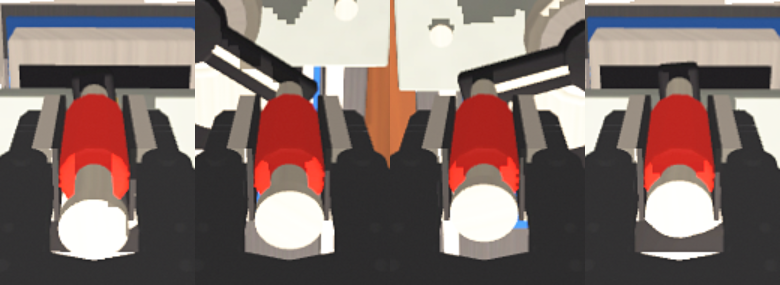

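The cap sits steadily lower in each frame. From just after the drop to the last frame it moved about one more pitch, and the crank is back at the drop angle after one full turn. The forces are small and the grip is firm.

```bash
python3 - <<'E'
from rig import robot
print(robot.get_finger_force(),abs(robot.get_qvel()).max(),robot.get_time()); print(robot.hand_in())
E
```

```text
59.05561029911041 0.0020884145250423818 28.0583
the job is handed in; nothing more can be done
None
```

I handed in the job at about 28 s: the sled is home against its stop, the screw dropped into its thread at about −0.07 rad and was turned forward one full turn, and the gripper still holds the red handle with the screw at rest.

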